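# Tap a tapered sample arbor home in the analyser's spindle

### The job

Take the blue-capped arbor out of the white rack, rest its tapered shank in the analyser's brass spindle socket without pressing and let go of it; then tap it straight down on its blue cap, in several light strokes that each take it a little deeper, lifting clear between them, until the taper locks, that is until the socket will draw in no further, and leave it standing there untouched. The spindle is delicate: never load it with more than 35 N. Leave the other arbors and the bottle where they are.

Things in the scene. Friction and masses are not known exactly. Their poses are not given: they have to be found in the camera images.
- arbor: The blue-capped steel arbor, 101 mm tall, about 0.22 kg, upright in one of the rack's holes. Origin: centre of its lower end, z up its axis. From there up: tapered shank, 16 mm diameter at the nose, 23 mm at 55 mm; flange, 34 mm diameter, 55 to 59 mm; round grip, 26 mm diameter, to 101 mm, its top 6 mm a flat blue cap.
- arbor_grip (a point): Point on the arbor's axis half-way up its 26 mm round grip, 20 mm below the top of the cap and 22 mm above the flange: the place to hold it.
- arbor_nose (a point): Centre of the lower end of the arbor's shank, 81 mm below arbor_grip.
- rack: White plastic rack, fixed, 230 x 80 x 70 mm high. Origin at the centre of its underside; x along its length. Three holes in a row along x, 70 mm apart, hold the arbors, which hang by their flanges on the rack's top, their origins 15 mm above the bench: lift one over 55 mm to free it.
- analyser: White bench analyser, fixed. Origin at bench level on the vertical axis of its spindle. Around it a deck 200 x 200 mm, 85 mm high; on its -y side a housing 155 mm high begins 101 mm from the axis. The spindle socket with its brass sleeve is part of it; over 35 N between arbor and analyser, sideways binding included, harms it.
- socket_ring (a point): Centre of the top of the fixed dark steel ring (62 mm wide, 97 mm above the bench) round the socket. In it stands the brass sleeve, rim at the start anywhere from 12 mm above the ring to 2 mm below it. Its bore, 25 mm wide at the rim, fits the shank with 1 mm play, down to a floor 50 mm below the rim. With the nose on that floor the cap's top is 49 to 63 mm above the ring; 6 mm lower when locked.
- socket_sleeve (a joint): How far the taper has drawn in (m): 0 loose, 0.006 locked on a solid stop. The brass sleeve sinks with the arbor and stays where it is driven. It resists with 8 N at first, rising evenly to 12 N at 0.006, plus 12 N for each 10 mm/s of speed, so a light stroke (15 to 18 N) takes it in 1 to 2 mm; at the stop it is rigid. Under 7 N it stays.
- spare_orange: Orange-capped arbor of the same shape, in another hole of the rack. To be left there. Origin at its lower end.
- spare_green: Green-capped arbor of the same shape, in another hole of the rack. To be left there. Origin at its lower end.
- bottle: White plastic bottle with blue cap, 54 mm diameter, 110 mm high, standing on the bench. To be left there. Origin at the centre of its underside.
Not all that is in view belongs to the job. What is shaped like the arbor but purple is not meant.

How it is judged (in metres and radians):
On the way, in this order (a step that is already met when the one before it is completed fails the run):
1. the arbor's shank rests in the socket, upright and let go, with the taper not yet drawn in (less than 2 mm) (z of arbor_nose in the frame of socket_ring below -0.0355 m and horizontal distance between arbor_nose and socket_ring below 0.004 m and angle between arbor's own z axis and vertical below 0.08 rad and contact force between the fingers and arbor below 0.2 N and value of joint socket_sleeve below 0.002 m), for 0.2 s.
2. the first strokes have drawn the taper in part of the way (2 to 5 mm) and are lifted clear of the arbor (value of joint socket_sleeve between 0.002 and 0.005 m and contact force between the fingers and arbor below 0.2 N), for 0.05 s.
3. the taper is driven in to at least 5.2 of its 6 mm (value of joint socket_sleeve above 0.0052 m), for 0.1 s.
At the end, for the whole second after the job is handed in: The blue-capped arbor stands in the spindle socket, on its axis within 4 mm and upright within 0.06 rad, its nose at least 41.5 mm below the ring's top, the taper drawn in at least 5.2 of its 6 mm, at rest and untouched; the other arbors and the bottle are within 20 mm of their starting places (value of joint socket_sleeve above 0.0052 m and z of arbor_nose in the frame of socket_ring below -0.0415 m and horizontal distance between arbor_nose and socket_ring below 0.004 m and angle between arbor's own z axis and vertical below 0.06 rad and linear speed of arbor below 0.01 m/s and contact force between the fingers and arbor below 0.2 N and distance of each of spare_orange, spare_green, bottle from where it was at the start of the episode below 0.02 m).
It fails at once if the spindle is loaded with more than 35 N by the arbor (contact force between arbor and analyser above 35 N).
It fails at once if another arbor or the bottle is moved by more than 30 mm (distance of any of spare_orange, spare_green, bottle from where it was at the start of the episode above 0.03 m).
It also fails if it takes over 72 s, if anything falls off the work surface, if the arm or the gripper's body presses on something with over 40 N, if the wrist force passes 120 N, or if a joint passes its speed limit or range.

### The arm

A 6-joint arm with a two-finger parallel gripper is mounted at the origin on the work surface. World frame = base frame: x ahead of the robot, y to its left, z up, the work surface at z = 0. Lengths are in mm, angles in rad, forces in N, time in s.
With the tool pointing down it reaches from about 350 to 875 mm from the base axis. Payload 4.2 kg.
Tool frame: the origin (TCP) lies at the centre of the arm's flange, where the gripper is bolted on; the fingertips stand 182 mm ahead of it and the grasp point (between the pads) lies 164 mm ahead of it; x points along the fingers, y is the direction in which the jaws open and shut, and the axes are right-handed (so a half turn about x gives the same grasp; the last joint's range is limited). The gripper opens to 87 mm and grips with 3 to 60 N. Pads are 19 mm wide; open, the fingers measure 117 mm over their backs; the gripper's body (75 mm by 190 mm) begins 51 mm behind the grasp point.
Start: joints at [-1.046, 0.385, 0.008, 0, -1.194, -0.259], TCP at [164.193, -603.026, 404.75] pointing down, gripper open.
Joint ranges: [-3.14, 3.14], [-1.21, 2.06], [-1.07, 1.41], [-3.16, 2.05], [-2.99, -0.16], [-3.1, 3.1]. Speed limits (rad/s): [2.79, 2.79, 3.14, 3.14, 3.14, 3.14].

### API

Orientations are given as a unit quaternion [w, x, y, z].
In Python, from bench import get_state, get_image, finish_job gives the robot as it stands.
- The arm moves only by the tool carry_out, never from a script. Its argument "motion" is a list that holds one entry, the list of rows, each a list of 7 numbers: the shift along the tool's x, y, z in mm, then the turn, a rotation vector about the tool's x, y, z in rad, then the finger opening in mm, from 0 to 87. In form: [[[dx, dy, dz, ax, ay, az, jaw], ...]]. A call has 1 to 20 rows; each row is the pose to reach, as a shift and turn from the pose commanded when the call began, along the tool's axes at that moment; what a row does not reach only later rows make up. A row lasts 1/8 s, in which the tool goes at most 62.5 mm and 10.7 degrees, less where a joint would pass 70% of its speed; a pose out of reach is approached as far as the arm can. A call with a gripper value outside its range is refused whole. The fingers move at their own pace and stop on an object; "squeeze" is the grip in N (left out, the last holds). Time passes only in rows, so rows that repeat a pose let the fingers close. It gives the time, the measured TCP pose, the force and the opening at its end, in the units of the state.
- get_state(): the state, without advancing time (a new reading comes with each control period).
- get_image(name): name is "scene" or "top" or "wrist"; returns a dict with "color" (420x560x3 uint8, red, green, blue), "fovy" (degrees; the focal length in pixels is half the picture's height over the tangent of half this angle, whatever the lens; pixels are square), "cx", "cy" (the principal point, pixels), "T" (4x4, takes a point from camera to world coordinates). Camera axes: x right, y down, z forward; pixel columns grow to the right and rows downward; lengths in mm; the calibration is good to about 2 mm. The wrist camera is an equidistant fisheye: a pixel r from the principal point sees the ray r / f radians off the axis. A picture is of the moment at which its call begins. There is no depth.
- finish_job(): hands the job in, once; it reports no verdict.
The state is a dict: "clock": time; "joint_positions": joint angles; "dq": joint speeds; "tau": joint torques, N m; "position": TCP position; "orientation": TCP orientation; "ft_force": force on the tool from outside, world axes, zero at the start; "moment": the same for the moment, N m; "gripper_width": finger opening in mm.
Only numpy, scipy, OpenCV 4.12 (cv2) and the standard library are available. Lean on these libraries where they do the work, as an engineer would, in place of code of your own. Each camera call takes 0.05 s, during which the arm holds its last target.

## Working session

There is one attempt and no reset: what is moved stays moved. The work goes in short steps, Python scripts to look and compute and a tool call to move; the robot and the scene stay as the last step left them, time stands still between calls to the robot, and variables do not carry over. Pictures are saved under pics/ and viewed, and the job is handed in when it is done.

Besides the shell and the picture viewer there is one more tool, called after ">>>" by a JSON object that holds its "op" and its "data". carry_out: Moves the arm, as the interface text tells. Its arguments: {"type":"object","properties":{"motion":{"type":"array","items":{"type":"array","items":{"type":"array","items":{"type":"number"}}}},"squeeze":{"type":"number"}},"required":["motion"]}

```bash
mkdir -p pics; ls; python3 - <<'E'
from bench import *
import cv2
s=get_state();print(s)
for n in("scene","top","wrist"):
    d=get_image(n);cv2.imwrite(f"pics/{n}0.png",d["color"][:,:,::-1]);print(n,d["fovy"],d["cx"],d["cy"],d["T"])
E
```

```text
pics
{'clock': 0.0, 'joint_positions': array([-1.04638434e+00,  3.85523273e-01,  6.61708371e-03, -4.88263699e-04,
       -1.19399507e+00, -2.58608509e-01]), 'dq': array([-0.00045402, -0.00040616,  0.0011659 , -0.0004845 , -0.00127546,
       -0.00119287]), 'tau': array([-6.61949616e-04, -3.90665960e+01,  1.87406123e+01,  4.21975315e+00,
        1.10858108e-02, -1.79115937e-04]), 'position': array([ 164.15755208, -602.83385855,  403.67744385]), 'orientation': array([ 0.70074356, -0.09288702,  0.7010149 ,  0.09438526]), 'ft_force': array([-0.29189407, -1.05965825, -0.35954923]), 'moment': array([ 0.00323224, -0.01980093, -0.01583377]), 'gripper_width': 86.83162111052107}
scene 49.34407284451602 278.49796081617365 212.6070502438418 [[-5.76071807e-01  5.56244576e-01 -5.98943440e-01  1.18399455e+03]
 [ 8.17391289e-01  3.88814990e-01 -4.25081620e-01  4.14089910e+02]
 [-3.57115766e-03 -7.34448687e-01 -6.78654826e-01  7.14425867e+02]
 [ 0.00000000e+00  0.00000000e+00  0.00000000e+00  1.00000000e+00]]
top 54.82152737334567 276.650220274966 209.37979472930854 [[ 1.04530452e-03 -9.82266350e-01  1.87487934e-01  4.72547053e+02]
 [-9.99901419e-01  1.59856670e-03  1.39498030e-02  3.28536448e+01]
 [-1.40021341e-02 -1.87484033e-01 -9.82167846e-01  8.24787707e+02]
 [ 0.00000000e+00  0.00000000e+00  0.00000000e+00  1.00000000e+00]]
wrist 65.70646984690485 283.8903361070347 211.91525704490806 [[-2.61872545e-01  9.32051974e-01  2.50403449e-01  9.52844037e+01]
 [ 9.65101390e-01  2.52516845e-01  6.93869576e-02 -6.20355394e+02]
 [ 1.44116209e-03  2.59835256e-01 -9.65651885e-01  3.84013719e+02]
 [ 0.00000000e+00  0.00000000e+00  0.00000000e+00  1.00000000e+00]]
```

View pics/scene0.png

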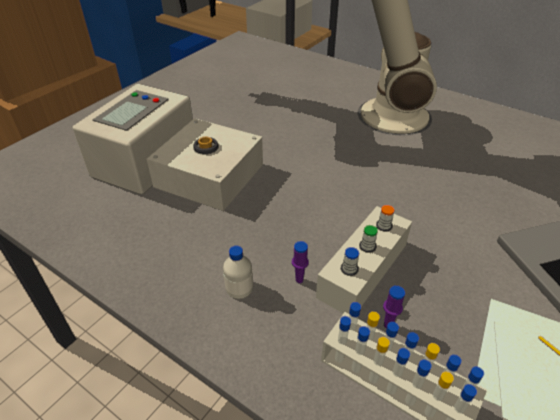

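View pics/top0.png

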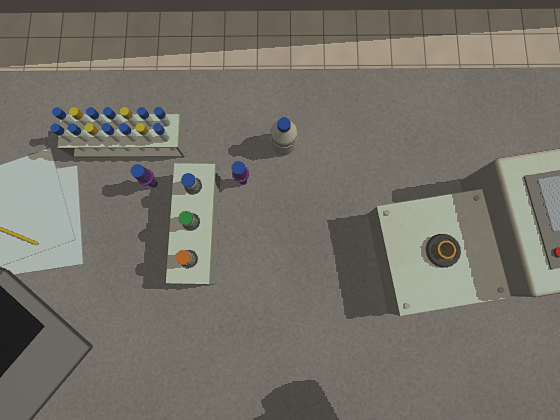

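View pics/wrist0.png

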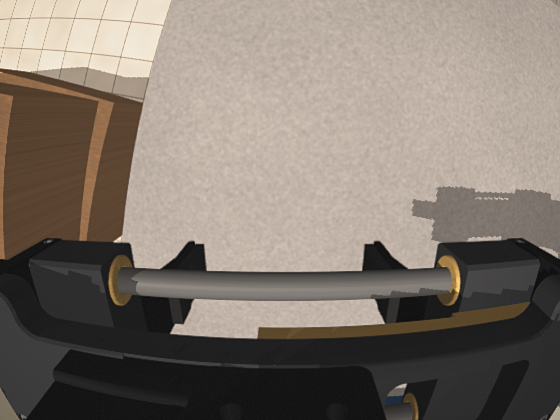

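The candidates with blue caps in the top view are the purple-bodied ones at (142,173) and (240,170), the vials in the small rack, the bottle at (284,125), and the steel arbor in the white rack at about (189,181). Only the last one is steel and in the rack. I'll enlarge it to confirm.

```bash
python3 - <<'E'
import cv2,numpy as np
t=cv2.imread("pics/top0.png");s=cv2.imread("pics/scene0.png")
R=lambda im,x,y,w,h,k:cv2.resize(im[y:y+h,x:x+w],None,fx=k,fy=k,interpolation=cv2.INTER_CUBIC)
cv2.imwrite("pics/c1.png",R(t,120,150,130,140,4))
cv2.imwrite("pics/c2.png",R(t,370,180,140,140,4))
cv2.imwrite("pics/c3.png",np.hstack([R(s,310,195,110,110,3.6),R(s,150,100,110,110,3.6)]))
E
```

```text
(no output)
```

View pics/c1.png

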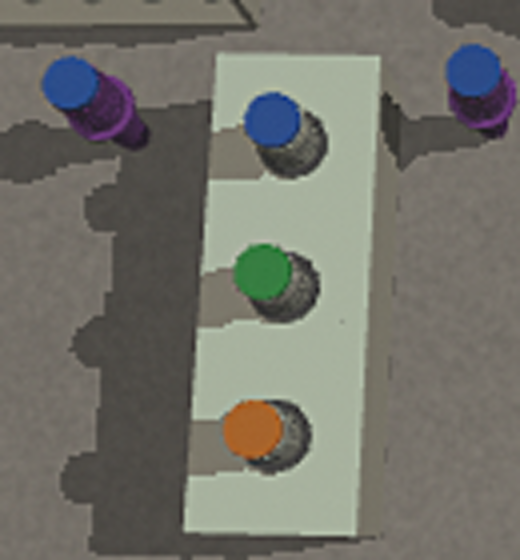

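View pics/c2.png

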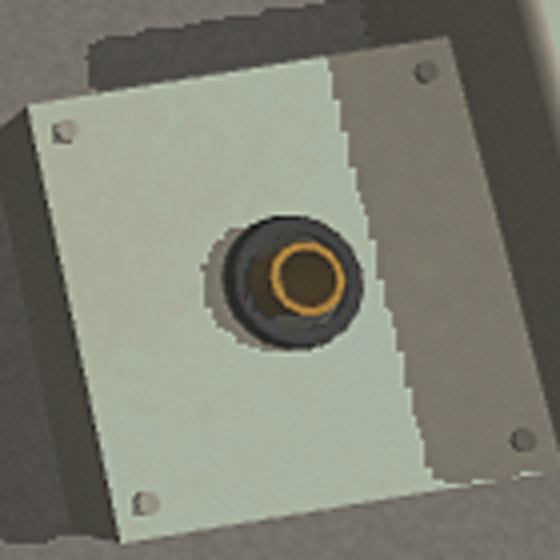

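View pics/c3.png

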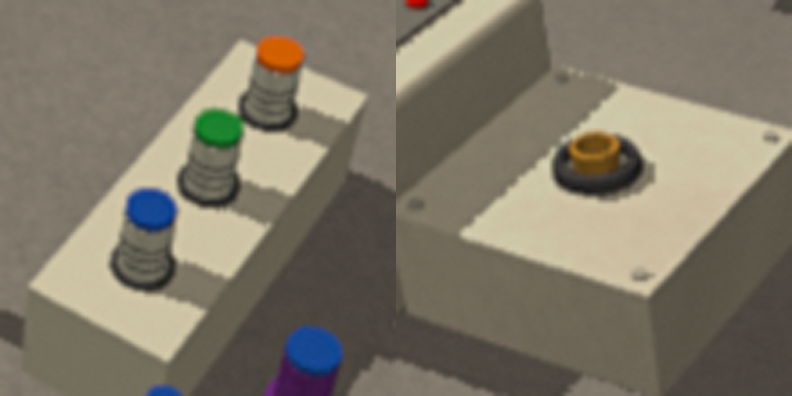

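```bash
cat > h.py <<'E'
import numpy as np,cv2
from bench import *
def cam(d):
    f=210/np.tan(np.radians(d["fovy"])/2);return f,d["cx"],d["cy"],np.array(d["T"])
def ray(d,u,v):
    f,cx,cy,T=cam(d);x,y=(u-cx)/f,(v-cy)/f
    return T[:3,3],T[:3,:3]@np.array([x,y,1.])
def atz(d,u,v,z):
    o,r=ray(d,u,v);return o+r*(z-o[2])/r[2]
def tri(a,b):
    A=np.zeros((3,3));B=np.zeros(3);rs=[]
    for d,u,v in(a,b):
        o,r=ray(d,u,v);r=r/np.linalg.norm(r);P=np.eye(3)-np.outer(r,r);A+=P;B+=P@o;rs.append((P,o))
    x=np.linalg.solve(A,B);return x,[np.linalg.norm(P@(x-o)) for P,o in rs]
def proj(d,p):
    f,cx,cy,T=cam(d);q=(np.asarray(p,float)-T[:3,3])@T[:3,:3];return np.c_[q[:,0]/q[:,2]*f+cx,q[:,1]/q[:,2]*f+cy]
def projfish(d,p):
    f,cx,cy,T=cam(d);q=(np.asarray(p,float)-T[:3,3])@T[:3,:3];r=np.hypot(q[:,0],q[:,1]);th=np.arctan2(r,q[:,2]);return np.c_[cx+f*th*q[:,0]/r,cy+f*th*q[:,1]/r]
def circ(x,y,z,r,n=72):
    t=np.linspace(0,2*np.pi,n);return np.c_[x+r*np.cos(t),y+r*np.sin(t),0*t+z]
E
python3 - <<'E'
from h import *
import cv2
t=get_image("top");s=get_image("scene")
def hue(im,x,y,w,h,lo,hi):
    hsv=cv2.cvtColor(im["color"],cv2.COLOR_RGB2HSV)[y:y+h,x:x+w]
    m=cv2.inRange(hsv,lo,hi);n,l,st,c=cv2.connectedComponentsWithStats(m)
    k=1+np.argmax(st[1:,4]);print(st[k]);return c[k]+[x,y],m
bt,_=hue(t,175,165,30,35,(100,120,60),(130,255,255));bs,_=hue(s,335,240,30,35,(100,120,60),(130,255,255))
print("cap px",bt,bs)
print(atz(t,*bt,116),atz(s,*bs,113)); print(tri((t,*bt),(s,*bs)))
# other caps
for nm,lo,hi,bx in(("g",(50,100,50),(75,255,255),(170,205,30,30)),("o",(5,150,100),(15,255,255),(170,245,30,30))):
    c,_=hue(t,*bx,lo,hi);print(nm,c,atz(t,*c,116))
def ring(x):return 370+(x[0]+.5)/4-.5,180+(x[1]+.5)/4-.5
print("ring",atz(t,*ring((294,283)),97)); r=ring((308,279));r2=(150+(202+.5)/3.6-.5,100+(144+.5)/3.6-.5)
print("rim",r,r2,atz(t,*r,107),tri((t,*r),(s,*r2)))
# deck corners z=85
for c in((32,103),(446,38),(120,543),(560,475)):print(c,atz(t,*ring(c),85)[:2])
def rk(x):return 120+(x[0]+.5)/4-.5,150+(x[1]+.5)/4-.5
for c in((216,53),(381,57),(183,531),(357,536)):print(c,atz(t,*rk(c),70)[:2])
print(get_state()["clock"])
E
```

```text
[  6   8  14  14 146]
[ 10   8  14  11 116]
cap px [187.64383562 179.56849315] [351.5862069  252.88793103]
[663.14366586 204.38727664 116.        ] [664.95424745 203.78150801 113.        ]
(array([664.35720762, 204.41599077, 112.81961504]), [np.float64(0.8193555350009423), np.float64(0.8193555350009508)])
[  9   6  14  14 152]
g [185.36184211 217.57236842] [593.25947804 205.50198374 116.        ]
[  6   5  15  15 166]
o [182.63253012 256.90361446] [523.5099955  207.25954142 116.        ]
ring [ 536.49757956 -254.06262296   97.        ]
rim (446.625, 249.375) (205.75, 139.63888888888889) [ 537.37652365 -256.38215993  107.        ] (array([ 537.20652686, -256.3599185 ,  105.78147376]), [np.float64(0.5439028207654759), np.float64(0.5439028207654908)])
(32, 103) [ 621.03239749 -144.15592788]
(446, 38) [ 651.59165465 -337.86685119]
(120, 543) [ 423.03352072 -173.81980177]
(560, 475) [ 452.61871189 -369.49795943]
(216, 53) [709.16108723 244.33475382]
(381, 57) [706.869506  163.7519404]
(183, 531) [480.10729211 248.37745445]
(357, 536) [477.91878247 168.00069153]
0.25
```

```bash
cat >> h.py <<'E'
from scipy.spatial.transform import Rotation as Rn
def tool(s=None):
    s=s or get_state();q=s["orientation"];R=Rn.from_quat([q[1],q[2],q[3],q[0]]).as_matrix()
    return np.array(s["position"]),R
E
python3 - <<'E'
from h import *
p,R=tool();print(p);print(R.round(4))
for i in range(3):print(get_state()["position"],get_state()["ft_force"])
# target with jaw along rack y
w=np.array([664-p[0],204.4-p[1],0]);print("shift",R.T@w)
a=-0.018;jy=np.array([-np.sin(a),np.cos(a),0])
for sg in(1,-1):
    x=np.array([0,0,-1.]);y=sg*jy;z=np.cross(x,y);Rt=np.c_[x,y,z];print(sg,Rn.from_matrix(R.T@Rt).as_rotvec())
E
```

```text
[ 164.17711236 -602.97079077  404.23224768]
[[-4.000e-04 -2.626e-01  9.649e-01]
 [ 9.000e-04  9.649e-01  2.626e-01]
 [-1.000e+00  1.000e-03 -1.000e-04]]
[ 164.17711236 -602.97079077  404.23224768] [ 0.0593799   0.78655684 -0.07854892]
[ 164.17711236 -602.97079077  404.23224768] [ 0.0593799   0.78655684 -0.07854892]
[ 164.17711236 -602.97079077  404.23224768] [ 0.0593799   0.78655684 -0.07854892]
shift [5.78381772e-01 6.47781930e+02 6.94297306e+02]
1 [ 2.83716088e-01 -2.43637994e-04 -9.81112328e-04]
-1 [-2.85787621e+00  1.41142937e-03 -3.50497909e-04]
```

>>> {"op": "carry_out", "data": {"motion": [[[0,324,347,0.14,0,0,70],[0,324,347,0.14,0,0,70],[0,324,347,0.14,0,0,70],[0,324,347,0.14,0,0,70],[0,324,347,0.14,0,0,70],[0,324,347,0.14,0,0,70],[0,324,347,0.14,0,0,70],[0,324,347,0.14,0,0,70],[0,648,694,0.284,0,0,70],[0,648,694,0.284,0,0,70],[0,648,694,0.284,0,0,70],[0,648,694,0.284,0,0,70],[0,648,694,0.284,0,0,70],[0,648,694,0.284,0,0,70],[0,648,694,0.284,0,0,70],[0,648,694,0.284,0,0,70],[0,648,694,0.284,0,0,70],[0,648,694,0.284,0,0,70]]], "squeeze": 15}}

```text
clock: 2.5
position: [663.4, 204.2, 404.3]
orientation: [0.707, 0.006, 0.707, -0.007]
ft_force: [0.3, -0.3, 0.1]
gripper_width: 70.0
```

```bash
python3 - <<'E'
from h import *
d=get_image("wrist");p,R=tool();print(p,R.round(4).tolist(),get_state()["joint_positions"].round(3));print(d["T"].round(3))
im=d["color"][:,:,::-1].copy()
for c,col in((circ(664,204.4,116,13),(0,255,255)),(circ(593.5,206,116,13),(0,255,0))):
    cv2.polylines(im,[projfish(d,c).round().astype(int)],True,col,1)
cv2.imwrite("pics/w1.png",im)
E
```

```text
[663.25045168 203.74554767 404.79598959] [[-0.0005, 0.0188, 0.9998], [-0.0003, 0.9998, -0.0188], [-1.0, -0.0003, -0.0005]] [ 0.53   0.504  0.2   -0.    -1.267 -2.12 ]
[[ 1.90000e-02  9.66000e-01  2.59000e-01  5.92025e+02]
 [ 1.00000e+00 -1.80000e-02 -6.00000e-03  2.06638e+02]
 [-1.00000e-03  2.59000e-01 -9.66000e-01  3.84608e+02]
 [ 0.00000e+00  0.00000e+00  0.00000e+00  1.00000e+00]]
```

View pics/w1.png

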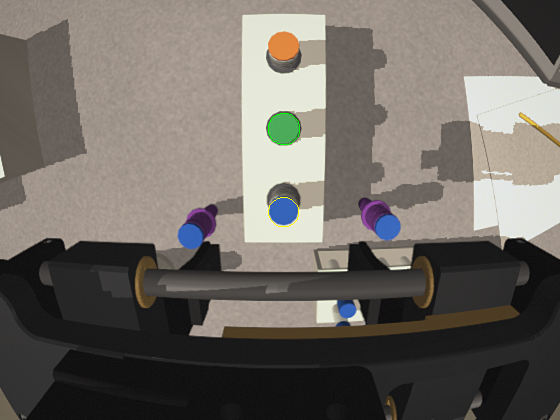

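```bash
python3 - <<'E'
from h import *
t=get_image("top");s=get_image("scene")
cv2.imwrite("pics/t2.png",t["color"][:,:,::-1])
for a,b in(((137.5,171),(397,293)),((238.5,168),(301,246))):print(tri((t,*a),(s,*b)),atz(t,*a,101))
E
```

```text
(array([685.78439849, 303.82598941,  95.48949476]), [np.float64(0.6848043178242993), np.float64(0.684804317824205)]) [683.91298218 302.42371449 101.        ]
(array([690.14153978, 114.28395572,  97.94896135]), [np.float64(0.2135393525771951), np.float64(0.21353935257715184)]) [689.12375008 114.1276541  101.        ]
```

>>> {"op": "carry_out", "data": {"motion": [[[50,0.3,0.5,0,0,0,60],[100,0.3,0.5,0,0,0,60],[125,0.3,0.5,0,0,0,60],[142,0.3,0.5,0,0,0,60],[142,0.3,0.5,0,0,0,60],[142,0.3,0.5,0,0,0,22],[142,0.3,0.5,0,0,0,22],[142,0.3,0.5,0,0,0,22],[142,0.3,0.5,0,0,0,22],[142,0.3,0.5,0,0,0,22]]], "squeeze": 20}}

```text
clock: 3.9
position: [664.2, 204.6, 263.2]
orientation: [0.707, 0.006, 0.707, -0.007]
ft_force: [0.7, -0.4, 1.8]
gripper_width: 25.6
```

>>> {"op": "carry_out", "data": {"motion": [[[-20,0,0,0,0,0,22],[-40,0,0,0,0,0,22],[-70,0,0,0,0,0,22],[-110,0,0,0,0,0,22],[-130,0,0,0,0,0,22],[-130,0,0,0,0,0,22],[-130,0,0,0,0,0,22]]]}}

```text
clock: 4.78
position: [663.7, 204.8, 390.6]
orientation: [0.706, 0.006, 0.708, -0.007]
ft_force: [0.1, 1.1, -2.7]
gripper_width: 25.4
```

```bash
python3 - <<'E'
from h import *
for n in("wrist","scene","top"):
    d=get_image(n);cv2.imwrite(f"pics/{n}3.png",d["color"][:,:,::-1])
s=get_state();print(s["position"],s["ft_force"],s["moment"],s["gripper_width"])
a=cv2.imread("pics/scene3.png");w=cv2.imread("pics/wrist3.png")
cv2.imwrite("pics/m3.png",np.hstack([cv2.resize(a[130:330,260:460],(390,390)),cv2.resize(w[200:400,180:380],(390,390))]))
E
```

```text
[663.98412068 204.81772487 390.75925348] [ 0.43451243 -0.49327659 -1.38374513] [-0.03234772 -0.0192769   0.04193586] 25.491869744767996
```

View pics/m3.png

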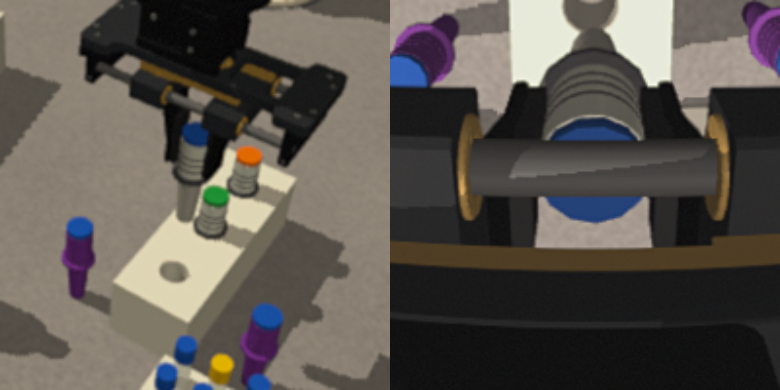

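>>> {"op": "carry_out", "data": {"motion": [[[-10,-40,-10,0,0,0,22],[-10,-90,-23,0,0,0,22],[-10,-140,-36,0,0,0,22],[-10,-190,-48,0,0,0,22],[-10,-240,-61,0,0,0,22],[-10,-290,-74,0,0,0,22],[-10,-340,-87,0,0,0,22],[-10,-390,-100,0,0,0,22],[-10,-435,-111,0,0,0,22],[-10,-463.2,-118,0,0,0,22],[-10,-463.2,-118,0,0,0,22],[-10,-463.2,-118,0,0,0,22],[-10,-463.2,-118,0,0,0,22]]]}}

```text
clock: 6.55
position: [538.0, -255.3, 402.5]
orientation: [0.707, 0.006, 0.707, -0.006]
ft_force: [0.2, 0.6, -2.3]
gripper_width: 25.6
```

```bash
python3 - <<'E'
from h import *
for n in("wrist","scene","top"):
    d=get_image(n);cv2.imwrite(f"pics/{n}4.png",d["color"][:,:,::-1])
s=get_state();p,R=tool(s);print(p,R.round(4).tolist(),s["ft_force"],s["moment"])
a=cv2.imread("pics/scene4.png");w=cv2.imread("pics/wrist4.png");t=cv2.imread("pics/top4.png")
cv2.imwrite("pics/m4.png",np.hstack([cv2.resize(a[50:200,130:280],(390,390)),cv2.resize(w[150:350,180:380],(390,390))]))
E
```

```text
[ 538.00125054 -255.38316585  402.75800584] [[0.0, 0.0169, 0.9999], [0.0, 0.9999, -0.0169], [-1.0, 0.0, 0.0]] [-0.40752263  0.43922329 -2.30469626] [-0.02672143  0.01440046 -0.00797769]
```

View pics/m4.png

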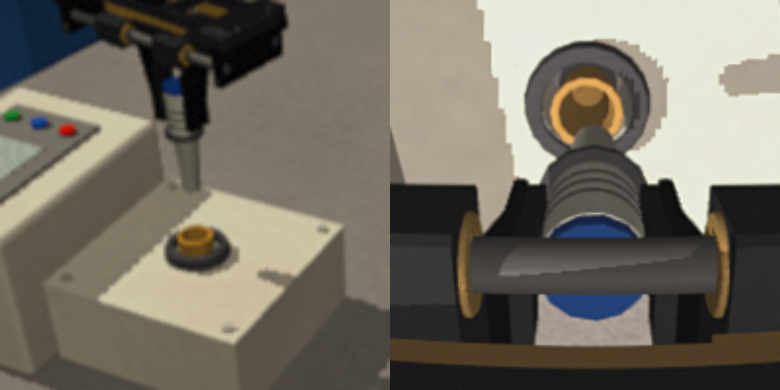

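View pics/wrist4.png

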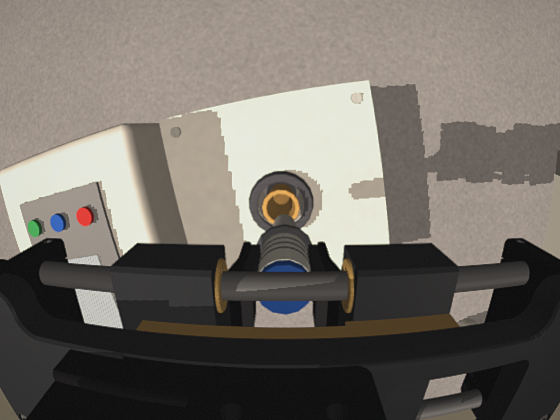

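```bash
python3 - <<'E'
from h import *
d=get_image("wrist");p,R=tool();print(d["T"].round(3).tolist(),p)
k=6;x0,y0,w,h=235,160,100,95
im=cv2.resize(d["color"][y0:y0+h,x0:x0+w,::-1],None,fx=k,fy=k,interpolation=cv2.INTER_CUBIC)
def dr(c,col):
    q=(projfish(d,c)-[x0,y0]+.5)*k-.5;cv2.polylines(im,[q.round().astype(int)],True,col,1)
X,Y=537.1,-256.3
dr(circ(X,Y,97,31),(0,255,0));dr(circ(X,Y,106,12.5),(255,0,255))
ax,ay=p[0],p[1];gz=p[2]-164-2.7
dr(circ(ax,ay,gz-81,8),(0,255,255));dr(circ(ax,ay,gz-22,17),(0,255,255))
cv2.imwrite("pics/w5.png",im)
E
```

```text
[[0.018, 0.965, 0.26, 466.658], [1.0, -0.017, -0.005, -253.096], [-0.0, 0.26, -0.966, 382.991], [0.0, 0.0, 0.0, 1.0]] [ 537.95874014 -255.50223488  402.79684869]
```

View pics/w5.png

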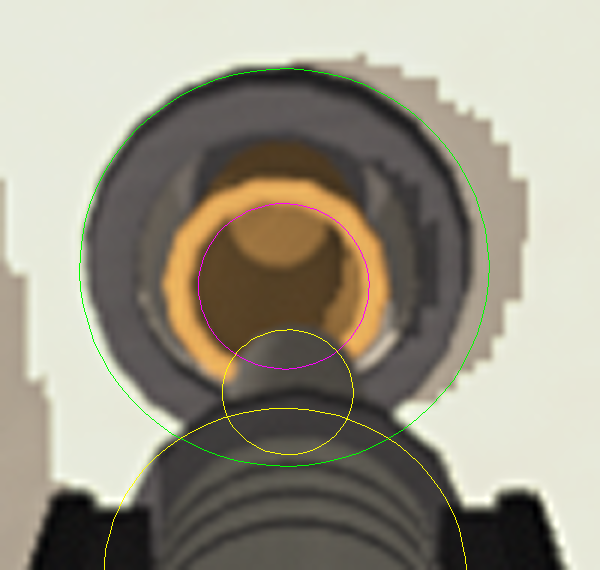

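>>> {"op": "carry_out", "data": {"motion": [[[15,-1.5,-0.9,0,0,0,22],[30,-1.5,-0.9,0,0,0,22],[38,-1.5,-0.9,0,0,0,22],[38,-1.5,-0.9,0,0,0,22],[38,-1.5,-0.9,0,0,0,22]]]}}

```text
clock: 7.38
position: [537.0, -257.8, 365.1]
orientation: [0.707, 0.006, 0.707, -0.007]
ft_force: [-0.3, -0.6, -2.7]
gripper_width: 25.1
```

```bash
python3 - <<'E'
from h import *
d=get_image("wrist");s=get_image("scene");p,R=tool();print(p)
k=6
X,Y=537.1,-256.3
ax,ay=p[0],p[1];gz=p[2]-164-2.7
print("nose z",gz-81)
def mk(d,pf,x0,y0,w,h,fn,k):
    im=cv2.resize(d["color"][y0:y0+h,x0:x0+w,::-1],None,fx=k,fy=k,interpolation=cv2.INTER_CUBIC)
    im0=im.copy()
    def dr(c,col):
        q=(pf(d,c)-[x0,y0]+.5)*k-.5;cv2.polylines(im,[q.round().astype(int)],True,col,1)
    dr(circ(X,Y,97,31),(0,255,0));dr(circ(X,Y,106,12.5),(255,0,255))
    dr(circ(ax,ay,gz-81,8),(0,255,255));dr(circ(ax,ay,gz-22,17),(0,255,255))
    cv2.imwrite(fn,im)
mk(d,projfish,235,160,100,95,"pics/w6.png",6)
mk(s,proj,170,90,70,80,"pics/s6.png",7)
E
```

```text
[ 536.94370709 -257.71379427  365.33121856]
nose z 117.63121856375261
```

View pics/w6.png

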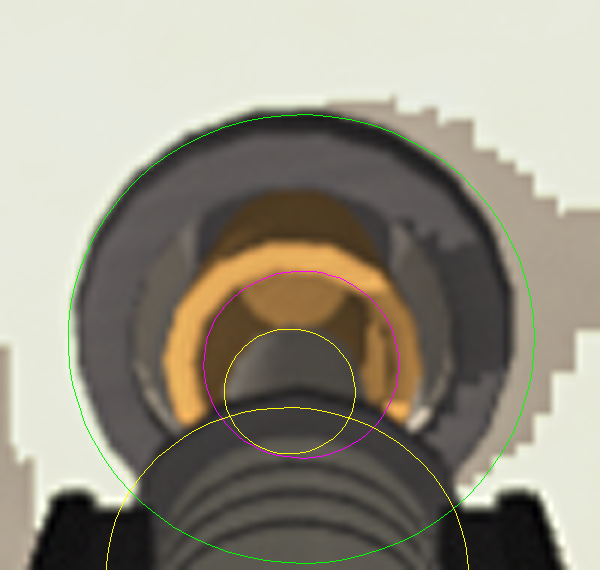

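View pics/s6.png

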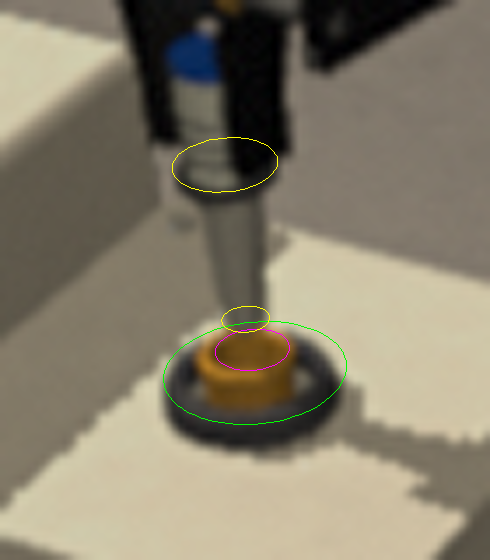

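```bash
python3 - <<'E'
from h import *
d=get_image("wrist");k=10;x0,y0,w,h=255,190,60,50
c=d["color"][y0:y0+h,x0:x0+w,::-1].astype(float)
c=np.clip((c/255)**.6*255,0,255).astype(np.uint8)
im=cv2.resize(c,None,fx=k,fy=k,interpolation=cv2.INTER_NEAREST)
cv2.imwrite("pics/w7.png",im)
s=get_image("scene");k=10;x0,y0,w,h=185,115,50,45
c=s["color"][y0:y0+h,x0:x0+w,::-1]
cv2.imwrite("pics/s7.png",cv2.resize(c,None,fx=k,fy=k,interpolation=cv2.INTER_NEAREST))
E
```

```text
(no output)
```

View pics/w7.png

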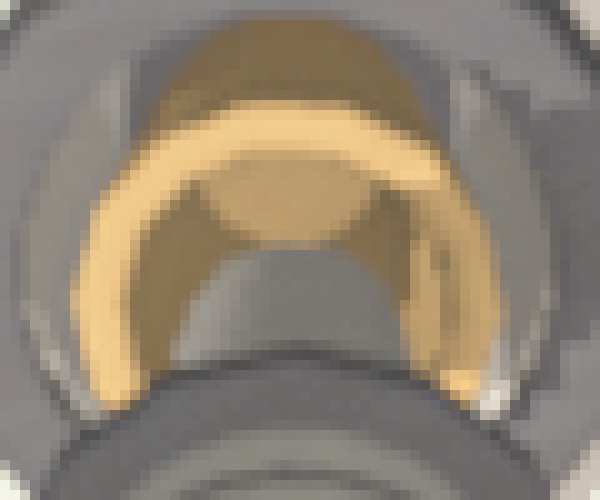

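View pics/s7.png

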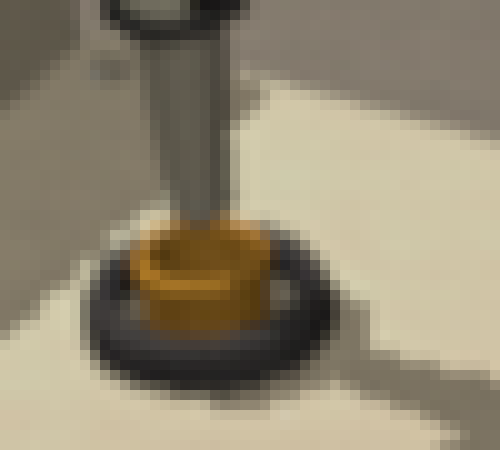

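>>> {"op": "carry_out", "data": {"motion": [[[8,0,0.5,0,0,0,22],[16,0,0.5,0,0,0,22],[24,0,0.5,0,0,0,22],[30,0,0.5,0,0,0,22],[36,0,0.5,0,0,0,22],[36,0,0.5,0,0,0,22],[36,0,0.5,0,0,0,22]]], "squeeze": 8}}

```text
clock: 8.45
position: [537.4, -257.7, 329.0]
orientation: [0.707, 0.006, 0.707, -0.006]
ft_force: [-0.5, 0.3, -2.2]
gripper_width: 25.7
```

```bash
cat > look.py <<'E'
from h import *
import sys
n=sys.argv[1]
d=get_image("wrist");s=get_image("scene");st=get_state();p,R=tool(st);print(p,st["ft_force"].round(2),st["moment"].round(3),st["gripper_width"])
c=d["color"][190:270,245:325,::-1].astype(float);c=np.clip((c/255)**.6*255,0,255).astype(np.uint8)
a=cv2.resize(c,(400,400),interpolation=cv2.INTER_NEAREST)
b=cv2.resize(s["color"][85:165,170:250,::-1],(400,400),interpolation=cv2.INTER_NEAREST)
cv2.imwrite(f"pics/{n}.png",np.hstack([a,b]))
E
python3 look.py l1
```

```text
[ 537.37898059 -257.69069014  329.14542772] [-0.55 -0.73 -1.53] [-0.058 -0.07  -0.025] 25.834099666396263
```

View pics/l1.png

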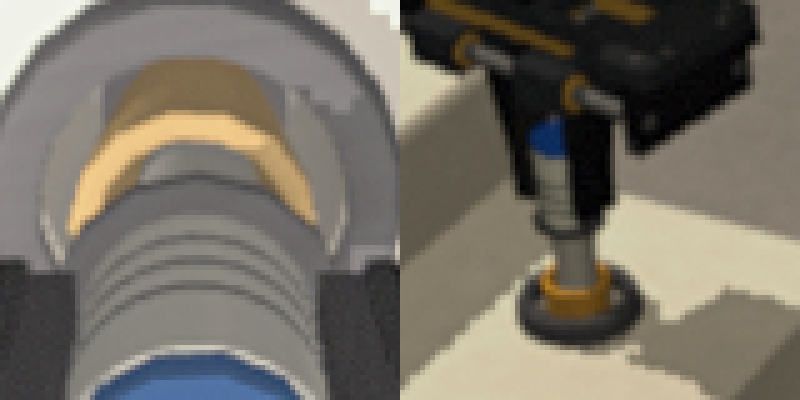

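>>> {"op": "carry_out", "data": {"motion": [[[5,0,0,0,0,0,22],[10,0,0,0,0,0,22],[14,0,0,0,0,0,22],[17,0,0,0,0,0,22],[17,0,0,0,0,0,22]]]}}

```text
clock: 9.18
position: [537.3, -257.7, 311.4]
orientation: [0.707, 0.006, 0.707, -0.006]
ft_force: [0.0, -1.1, -1.9]
gripper_width: 25.4
```

```bash
python3 look.py l2
```

```text
[ 537.34417699 -257.66800926  311.74634738] [ 0.28 -0.21 -2.21] [-0.118 -0.172 -0.001] 25.2472642574562
```

View pics/l2.png

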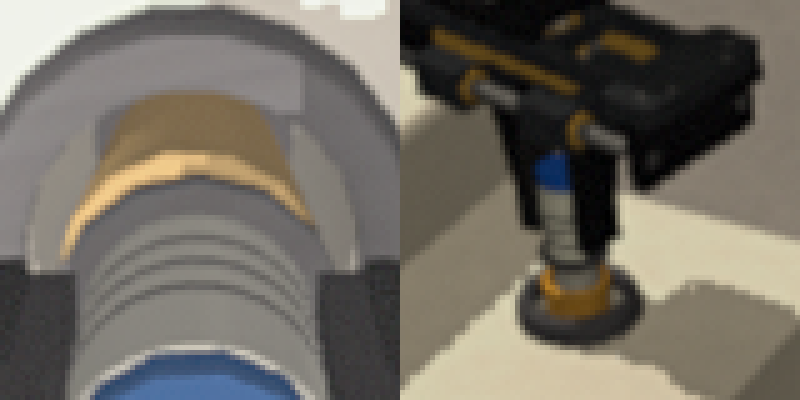

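>>> {"op": "carry_out", "data": {"motion": [[[1,0,0,0,0,0,22],[2,0,0,0,0,0,22],[3,0,0,0,0,0,22],[3,0,0,0,0,0,22]]]}}

```text
clock: 9.78
position: [537.3, -257.7, 308.8]
orientation: [0.707, 0.006, 0.707, -0.006]
ft_force: [0.3, -1.0, -2.1]
gripper_width: 25.6
```

```bash
python3 look.py l3
```

```text
[ 537.30375859 -257.70197506  308.74245239] [ 1.04 -0.64 -2.02] [-0.218 -0.274 -0.01 ] 25.64421112286953
```

>>> {"op": "carry_out", "data": {"motion": [[[0,-0.3,0.3,0,0,0,22],[0,-0.6,0.7,0,0,0,22],[0,-0.6,0.7,0,0,0,22]]]}}

```text
clock: 10.25
position: [537.8, -258.2, 308.6]
orientation: [0.707, 0.007, 0.707, -0.006]
ft_force: [-0.4, 0.6, -2.3]
gripper_width: 25.6
```

```bash
python3 look.py l4
```

```text
[ 537.85823224 -258.23013353  308.62679949] [-0.34  0.83 -2.87] [-0.035 -0.049  0.015] 25.468606261356538
```

View pics/l4.png

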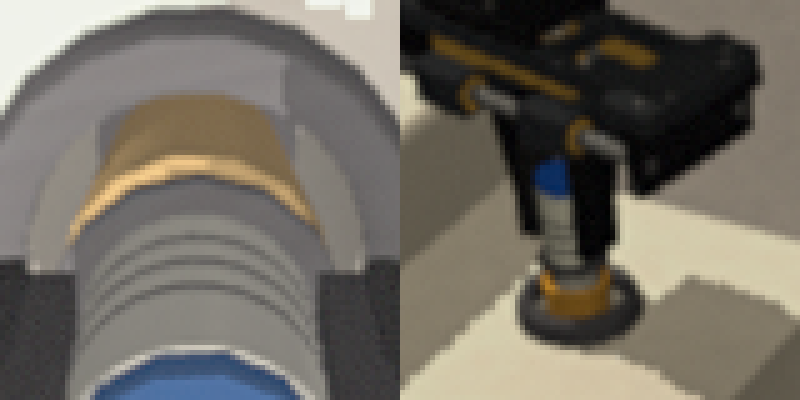

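>>> {"op": "carry_out", "data": {"motion": [[[1,-0.3,0.3,0,0,0,22],[2,-0.3,0.3,0,0,0,22],[3,-0.3,0.3,0,0,0,22],[3,-0.3,0.3,0,0,0,22]]]}}

```text
clock: 10.85
position: [538.2, -258.6, 305.6]
orientation: [0.707, 0.006, 0.707, -0.006]
ft_force: [0.7, 0.2, -2.5]
gripper_width: 25.5
```

```bash
python3 look.py l5
```

```text
[ 538.24943819 -258.59579934  305.75286192] [ 0.21  0.73 -2.4 ] [ 0.014 -0.031 -0.01 ] 25.569137331977885
```

>>> {"op": "carry_out", "data": {"motion": [[[0.7,0,0,0,0,0,22],[1.4,0,0,0,0,0,22],[2,0,0,0,0,0,22],[2,0,0,0,0,0,22]]]}}

```text
clock: 11.45
position: [538.4, -258.6, 304.4]
orientation: [0.707, 0.006, 0.707, -0.006]
ft_force: [-0.1, 0.3, 1.6]
gripper_width: 25.3
```

```bash
python3 look.py l6
```

```text
[ 538.41868358 -258.59715683  304.40613013] [1.   0.9  1.73] [ 0.278  0.172 -0.006] 25.70015773762681
```

View pics/l6.png

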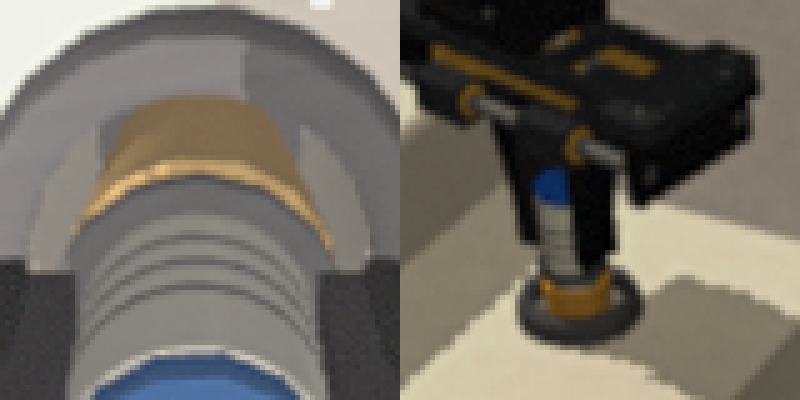

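>>> {"op": "carry_out", "data": {"motion": [[[-0.4,0.3,-0.2,0,0,0,22],[-0.4,0.3,-0.2,0,0,0,22],[-0.4,0.3,-0.2,0,0,0,40],[-0.4,0.3,-0.2,0,0,0,50],[-0.4,0.3,-0.2,0,0,0,50],[-0.4,0.3,-0.2,0,0,0,50],[-0.4,0.3,-0.2,0,0,0,50]]]}}

```text
clock: 12.42
position: [538.1, -258.3, 304.1]
orientation: [0.707, 0.006, 0.707, -0.006]
ft_force: [0.1, -0.3, 0.6]
gripper_width: 49.6
```

```bash
python3 look.py l7
```

```text
[ 538.06335504 -258.26701546  304.16975682] [0.69 0.06 0.77] [-0.012  0.011  0.078] 50.00319732651597
```

View pics/l7.png

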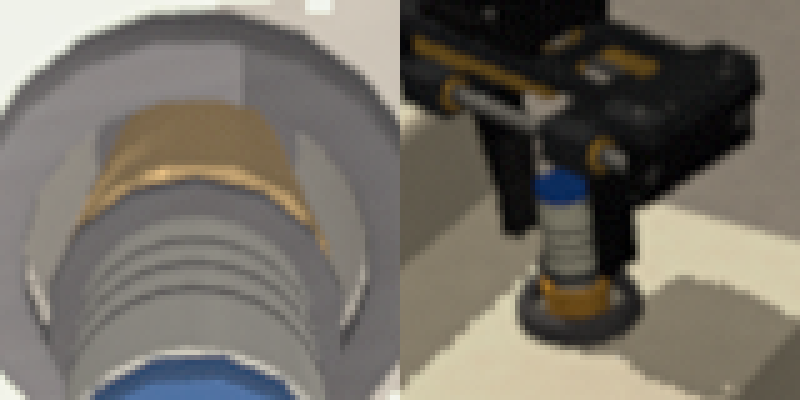

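>>> {"op": "carry_out", "data": {"motion": [[[-10,0,0,0,0,0,50],[-25,0,0,0,0,0,50],[-45,0,0,0,0,0,50],[-50,0,0,0,0,0,50],[-50,0,0,0,0,0,0],[-50,0,0,0,0,0,0],[-50,0,0,0,0,0,0],[-50,0,0,0,0,0,0],[-50,0,0,0,0,0,0]]]}}

```text
clock: 13.65
position: [538.1, -258.3, 353.9]
orientation: [0.707, 0.006, 0.707, -0.006]
ft_force: [-1.1, 0.2, 0.3]
gripper_width: 8.0
```

```bash
python3 look.py l8
```

```text
[ 538.07553574 -258.29208367  354.02387054] [-0.58 -1.17  0.9 ] [-0.008 -0.024 -0.003] 2.994363656733222
```

View pics/l8.png

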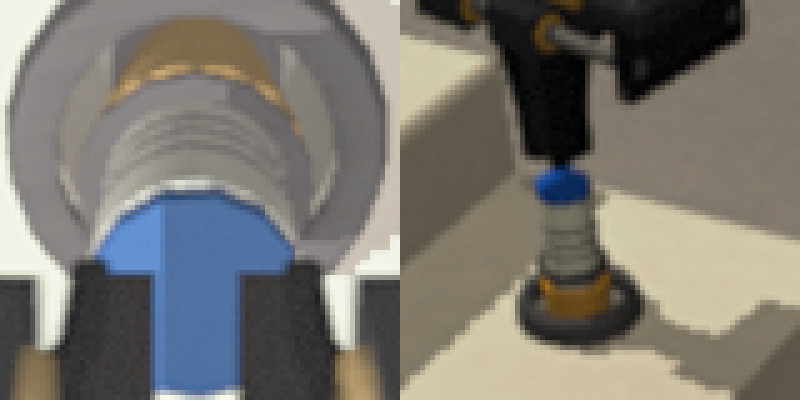

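>>> {"op": "carry_out", "data": {"motion": [[[6,0,0,0,0,0,0],[10,0,0,0,0,0,0],[12,0,0,0,0,0,0],[12,0,0,0,0,0,0],[12.5,0,0,0,0,0,0],[12.5,0,0,0,0,0,0]]]}}

```text
clock: 14.5
position: [538.1, -258.3, 341.8]
orientation: [0.707, 0.006, 0.707, -0.006]
ft_force: [-0.9, -0.2, 0.4]
gripper_width: 0.6
```

```bash
python3 look.py l9
```

```text
[ 538.07735327 -258.27112581  341.76748631] [ 0.39 -0.23 -0.47] [-0.003  0.046  0.018] 0.42495748597492955
```

View pics/l9.png

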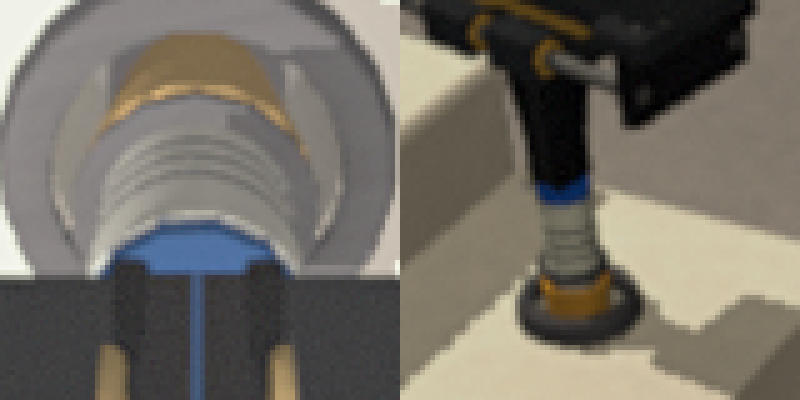

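>>> {"op": "carry_out", "data": {"motion": [[[0.5,0,0,0,0,0,0],[1,0,0,0,0,0,0],[1.5,0,0,0,0,0,0]]]}}

```text
clock: 14.98
position: [538.0, -258.3, 340.1]
orientation: [0.707, 0.006, 0.707, -0.006]
ft_force: [0.3, -0.0, 0.1]
gripper_width: 0.2
```

>>> {"op": "carry_out", "data": {"motion": [[[0.4,0,0,0,0,0,0],[0.8,0,0,0,0,0,0]]]}}

```text
clock: 15.22
position: [538.2, -258.4, 339.9]
orientation: [0.707, 0.006, 0.707, -0.007]
ft_force: [-0.8, 0.2, 2.8]
gripper_width: 0.6
```

>>> {"op": "carry_out", "data": {"motion": [[[0.7,0,0,0,0,0,0],[1.4,0,0,0,0,0,0],[2,0,0,0,0,0,0]]]}}

```text
clock: 15.6
position: [538.6, -258.6, 339.3]
orientation: [0.708, 0.006, 0.706, -0.007]
ft_force: [0.5, 0.4, 7.8]
gripper_width: 0.6
```

>>> {"op": "carry_out", "data": {"motion": [[[0.7,0,0,0,0,0,0],[1.4,0,0,0,0,0,0],[1.8,0,0,0,0,0,0]]]}}

```text
clock: 15.98
position: [538.7, -258.6, 338.2]
orientation: [0.709, 0.005, 0.706, -0.007]
ft_force: [-1.2, 0.9, 9.8]
gripper_width: 0.5
```

>>> {"op": "carry_out", "data": {"motion": [[[-3,0,0,0,0,0,0],[-6,0,0,0,0,0,0],[-8,0,0,0,0,0,0],[-8,0,0,0,0,0,0]]]}}

```text
clock: 16.48
position: [538.0, -258.3, 343.4]
orientation: [0.707, 0.006, 0.707, -0.006]
ft_force: [-1.1, -0.9, 0.4]
gripper_width: 0.6
```

```bash
python3 look.py l10
```

```text
[ 538.0209688  -258.2649833   343.26438714] [ 0.51  0.75 -0.16] [-0.047 -0.026 -0.035] 0.7100787086946755
```

View pics/l10.png

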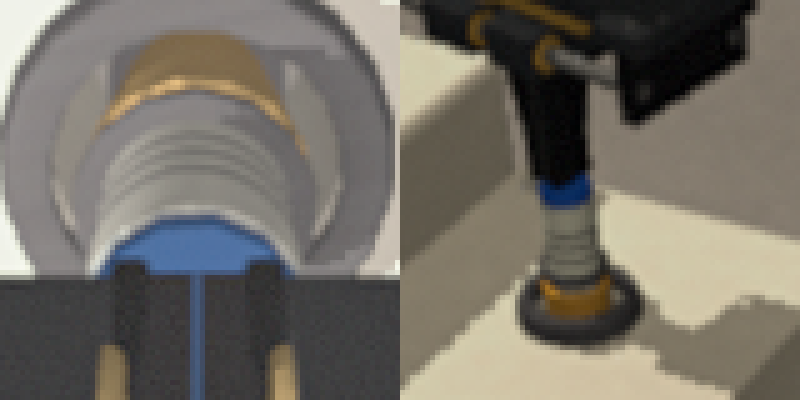

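>>> {"op": "carry_out", "data": {"motion": [[[2,0,0,0,0,0,0],[3.5,0,0,0,0,0,0],[4.4,0,0,0,0,0,0],[4.8,0,0,0,0,0,0],[5.2,0,0,0,0,0,0]]]}}

```text
clock: 17.2
position: [538.1, -258.3, 338.3]
orientation: [0.707, 0.006, 0.707, -0.006]
ft_force: [-0.1, -0.2, 0.7]
gripper_width: 0.5
```

>>> {"op": "carry_out", "data": {"motion": [[[0.8,0,0,0,0,0,0],[1.6,0,0,0,0,0,0],[2.4,0,0,0,0,0,0],[3.2,0,0,0,0,0,0],[3.5,0,0,0,0,0,0]]]}}

```text
clock: 17.82
position: [538.7, -258.6, 337.5]
orientation: [0.709, 0.005, 0.706, -0.007]
ft_force: [-1.9, 0.8, 8.3]
gripper_width: 0.4
```

>>> {"op": "carry_out", "data": {"motion": [[[0.5,0,0,0,0,0,0],[1,0,0,0,0,0,0],[1,0,0,0,0,0,0]]]}}

```text
clock: 18.2
position: [538.7, -258.6, 336.6]
orientation: [0.709, 0.005, 0.706, -0.007]
ft_force: [-0.4, -0.5, 8.9]
gripper_width: 0.7
```

>>> {"op": "carry_out", "data": {"motion": [[[-3,0,0,0,0,0,0],[-6,0,0,0,0,0,0],[-9,0,0,0,0,0,0],[-9,0,0,0,0,0,0],[-9,0,0,0,0,0,0]]]}}

```text
clock: 18.82
position: [538.0, -258.2, 342.6]
orientation: [0.707, 0.006, 0.707, -0.006]
ft_force: [0.2, 0.5, -0.4]
gripper_width: 0.8
```

```bash
python3 look.py l11
```

```text
[ 538.01760031 -258.27459029  342.62793237] [ 0.45 -0.3   0.95] [-0.005 -0.084  0.028] 0.4550295015690297
```

View pics/l11.png

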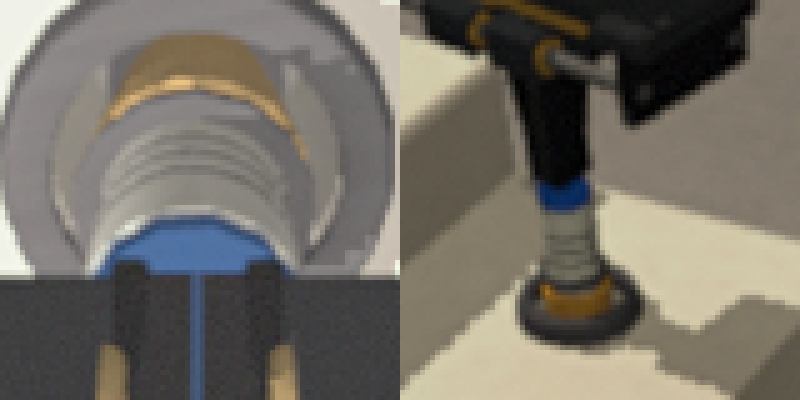

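>>> {"op": "carry_out", "data": {"motion": [[[3,0,0,0,0,0,0],[5,0,0,0,0,0,0],[5.8,0,0,0,0,0,0],[6.5,0,0,0,0,0,0],[7.3,0,0,0,0,0,0],[8.1,0,0,0,0,0,0],[8.9,0,0,0,0,0,0],[9.7,0,0,0,0,0,0]]]}}

```text
clock: 19.92
position: [538.6, -258.6, 336.0]
orientation: [0.708, 0.005, 0.706, -0.007]
ft_force: [-2.8, 1.1, 11.1]
gripper_width: 0.5
```

>>> {"op": "carry_out", "data": {"motion": [[[0.6,0,0,0,0,0,0],[1.2,0,0,0,0,0,0],[1.2,0,0,0,0,0,0]]]}}

```text
clock: 20.3
position: [538.5, -258.5, 335.0]
orientation: [0.708, 0.005, 0.706, -0.007]
ft_force: [-1.6, 0.9, 9.6]
gripper_width: 0.5
```

>>> {"op": "carry_out", "data": {"motion": [[[-3,0,0,0,0,0,0],[-6,0,0,0,0,0,0],[-9,0,0,0,0,0,0],[-9,0,0,0,0,0,0],[-9,0,0,0,0,0,0]]]}}

```text
clock: 20.92
position: [538.0, -258.3, 340.6]
orientation: [0.707, 0.007, 0.707, -0.006]
ft_force: [0.6, -0.8, -0.4]
gripper_width: 0.3
```

```bash
python3 look.py l12
```

```text
[ 538.03935385 -258.2689548   340.69511003] [0.14 0.06 0.36] [-0.02   0.017 -0.008] 0.3383938925182192
```

View pics/l12.png

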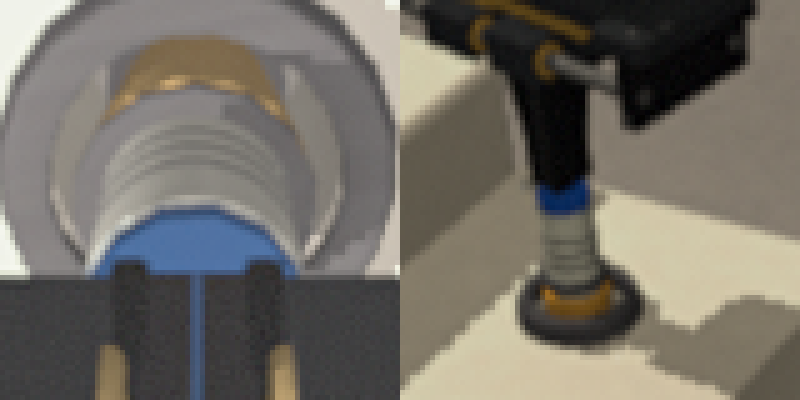

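>>> {"op": "carry_out", "data": {"motion": [[[3,0,0,0,0,0,0],[4.8,0,0,0,0,0,0],[5.6,0,0,0,0,0,0],[6.3,0,0,0,0,0,0],[7,0,0,0,0,0,0],[7.7,0,0,0,0,0,0],[8.4,0,0,0,0,0,0],[9.1,0,0,0,0,0,0]]]}}

```text
clock: 22.02
position: [538.8, -258.6, 334.7]
orientation: [0.709, 0.005, 0.706, -0.007]
ft_force: [-1.0, 0.6, 11.6]
gripper_width: 0.4
```

>>> {"op": "carry_out", "data": {"motion": [[[0.5,0,0,0,0,0,0],[1,0,0,0,0,0,0],[1,0,0,0,0,0,0]]]}}

```text
clock: 22.4
position: [538.7, -258.6, 334.0]
orientation: [0.709, 0.005, 0.706, -0.007]
ft_force: [-1.0, 0.4, 10.8]
gripper_width: 0.2
```

>>> {"op": "carry_out", "data": {"motion": [[[0.5,0,0,0,0,0,0],[1,0,0,0,0,0,0],[1,0,0,0,0,0,0],[1,0,0,0,0,0,0]]]}}

```text
clock: 22.9
position: [538.8, -258.7, 333.8]
orientation: [0.709, 0.005, 0.705, -0.007]
ft_force: [-2.8, 1.5, 14.1]
gripper_width: 0.7
```

>>> {"op": "carry_out", "data": {"motion": [[[0.4,0,0,0,0,0,0],[0.8,0,0,0,0,0,0],[0.8,0,0,0,0,0,0],[0.8,0,0,0,0,0,0]]]}}

```text
clock: 23.4
position: [538.8, -258.7, 333.8]
orientation: [0.709, 0.005, 0.705, -0.007]
ft_force: [-2.5, 1.7, 16.2]
gripper_width: 0.5
```

>>> {"op": "carry_out", "data": {"motion": [[[-3,0,0,0,0,0,0],[-7,0,0,0,0,0,0],[-12,0,0,0,0,0,0],[-40,0,0,0,0,0,0],[-80,0,0,0,0,0,0],[-80,0,0,0,0,0,0]]]}}

```text
clock: 24.15
position: [538.7, -258.5, 412.6]
orientation: [0.709, 0.006, 0.705, -0.007]
ft_force: [0.5, 0.7, 0.1]
gripper_width: 0.6
```

```bash
python3 look.py l13; python3 - <<'E'
from h import *
d=get_image("top");cv2.imwrite("pics/top13.png",d["color"][:,:,::-1])
E
```

```text
[ 537.8778036  -258.17828772  408.8146066 ] [ 0.03 -0.25 -0.83] [ 0.003  0.036 -0.008] 0.34681584182755154
```

View pics/l13.png

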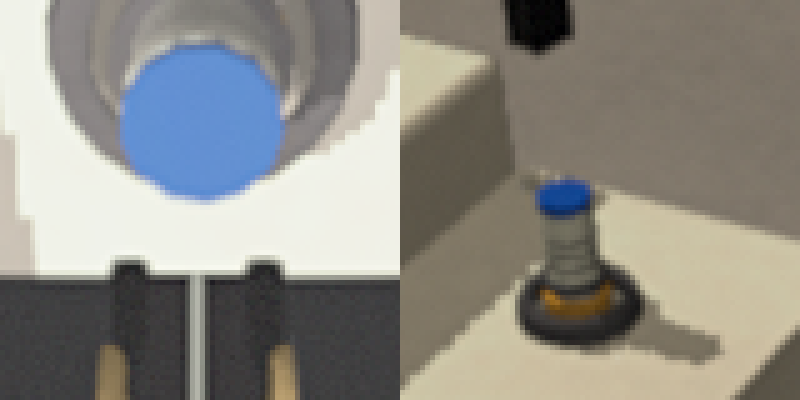

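View pics/top13.png

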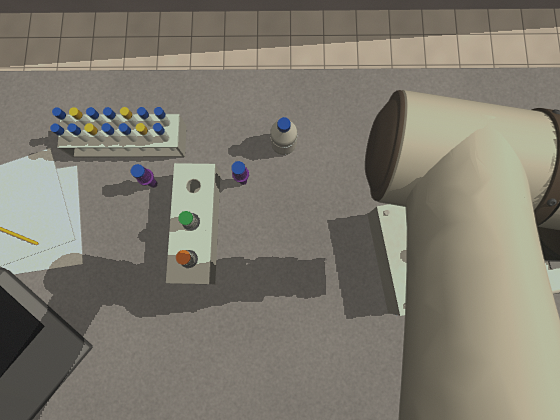

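```bash
python3 -c "
from bench import *
print(finish_job())"
```

```text
the job is handed in; nothing more can be done
None
```

The blue-capped arbor is locked in the spindle socket and standing there untouched. I handed the job in at about 24 s of the 72 s allowed.

- **Placing:** I lifted it out of the rack and lowered it until the nose touched the socket floor. The load there was about 4 N, under the 7 N the sleeve resists. I then let go of it. On the way down I shifted the arm by under 1 mm twice to take off a small sideways force.
- **Tapping:** Four light strokes with the closed fingers drew it in about 1.7, 3.4, 4.9 and 6.1 mm in total. I lifted clear of the cap after each one.
- **Lock check:** At the end of the last stroke, raising the push from 14 to 16 N moved it no further. That was the highest load I read, against the 35 N limit. I read the force only at the end of each move, so a brief higher peak between readings isn't ruled out.
- **Last pictures:** The arbor stands upright and centred with the fingers well clear. The orange and green arbors and the bottle look unmoved. The top camera's view of the socket was blocked by the arm, so this rests on the scene and wrist views.

None of my checks failed. The depths come from the arm's height readings (noise about 0.3 mm), not from the sleeve joint itself.

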